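# Bolt the knife box shut

### The job

Bolt the knife box: push the peg on the red disc round until the disc's slot lines up with the steel bolt, and only then push the bolt by its yellow tab, through the disc and into the brass staple, fully home. Only push with the fingertips: lift or carry nothing, and leave the other things on the box and worktop where they stand.

Things in the scene. Friction and masses are not known exactly. Their poses are not given: they have to be found in the camera images.
- knife_box: low wooden box fixed to the worktop, 190 mm (x) by 290 mm (y), 60 mm high; origin at the centre of its underside. Its -x half is a steel ledge, top 60 mm above the origin, that carries the mechanism; its +x half is the closed pale wooden lid, top at 66 mm. All mechanism parts lie on the line x = -50 mm of this frame: from +y to -y the bolt in its channel, the red disc, the staple. The bolt slides toward -y of this frame
- disc_centre (a point): point on the disc's vertical turning axis, at the height of the disc's top face (78.5 mm above the box's underside). The red disc is 76 mm in diameter, 18 mm thick, with a straight slot right across its middle, 22 mm wide and open at the top, 15 mm deep; fixed to the box
- disc_peg (a point): middle of the black push peg that stands up from the red disc 27 mm from its axis: 12 mm in diameter (a low 18 mm collar, 3 mm high, at its foot), from 0 to 26 mm above the disc's top; this point is 13 mm above the disc's top. The peg stands square to the slot: with the slot in line with the bolt the peg is on the robot's side of the axis (-x of the box)
- disc (a joint): turn of the disc, rad, counter-clockwise from above positive. 0: slot exactly in line with the bolt. It starts between 0.6 and 2.2, so it has to be turned clockwise; it can overshoot (range -0.8 to 2.6), there is no stop or detent at 0, and it stays where it is left (about 1.5 N at the peg turns it). The bolt passes freely within about 0.11 rad; its tapered nose draws the disc into line from somewhat more
- bolt_tab (a point): centre of the yellow push tab that stands up from the rear end of the bolt: a plate 30 mm wide (x of the box), 8 mm thick (y of the box), from 72 to 106 mm above the box's underside (this point is at 96 mm). Push it toward -y of the box, on its +y face
- bolt_nose (a point): tip of the bolt's tapered nose. The bolt is a flat steel bar 13 mm wide, 10 mm high, 130 mm long, with its top 74 mm above the box's underside; the dark rails of its channel reach 73 mm
- bolt (a joint): travel of the bolt, m: 0 drawn back (its nose 5 mm short of the disc), 0.100 fully home at its stop, with the nose in the staple. It stays where it is left; about 2 N moves it
- staple (a point): centre of the opening of the brass staple that takes the bolt's nose: 18 mm wide inside; its top is 81.5 mm above the box's underside
- peeler: dark green vegetable peeler, 170 mm long, lying on the box's lid; to be left alone; origin at the centre of its underside
- shot_glass: small clear glass, 49 mm wide, 61 mm tall, standing on the box's lid; to be left alone; origin at the centre of its underside
- spice_jar: glass spice jar with green cap, 46 mm wide, 106 mm tall, on the worktop nearer the robot, to its right; to be left alone; origin at the centre of its underside
- salt_shaker: salt shaker with grey top, 44 mm wide, 90 mm tall, at the back of the worktop; to be left alone; origin at the centre of its underside

How it is judged:
By the outcome, as a careful person would: the job done as asked, in the order asked, and still so for the second after the job is handed in, with the robot touching nothing.
It also fails if it takes over 58 s, if anything falls off the work surface, if the arm or the gripper's body presses on something with over 40 N, if the wrist force passes 120 N, or if a joint passes its speed limit or range.

### The arm

A 6-joint arm with a two-finger parallel gripper is mounted at the origin on a cart in front of the work surface, level with it; the furniture and walls round the work are solid. World frame = base frame: x ahead of the robot, y to its left, z up, the work surface at z = 0. Lengths are in mm, angles in rad, forces in N, time in s.
With the tool pointing down it reaches from about 350 to 975 mm from the base axis. Payload 7.1 kg.
Tool frame: the origin (TCP) lies at the very end of the fingers, on their centre line; the grasp point (between the pads) lies 19 mm behind it; z points along the fingers, y is the line along which they close (so a half turn about z gives the same grasp; the last joint's range is limited). The gripper opens to 88 mm and grips with 3 to 60 N. Pads are 20 mm wide; open, the fingers measure 115 mm over their backs; the gripper's body (75 mm by 178 mm) begins 61 mm behind the grasp point.
Start: joints at [1.21, 0.423, 1.63, -0, 1.089, -0.019], TCP at [209.458, 588.84, 222.675] pointing down, gripper open.
Joint ranges: [-3, 3], [-0.9, 2.11], [0.09, 2.58], [-1.31, 4.45], [0.11, 2.69], [-2.54, 2.54]. Speed limits (rad/s): [2.39, 2.39, 3.01, 3.14, 3.14, 3.14].

### API

Orientations are given as a rotation vector (axis times angle).
In Python, from workcell import * gives the robot as it stands.
- The arm moves only by the tool step_arm, never from a script. Its argument "deltas" is a list of rows, each a list of 3 entries, a list of its own where there are three numbers: the shift along the tool's x, y, z in units of 300 mm (1.0 is 300 mm), then the turn, a rotation vector about the tool's x, y, z in units of 1.5 rad (1.0 is 1.5 rad), then the gripper command: -1 is shut, 1 is fully open, values between are in proportion. In form: [[[dx, dy, dz], [rx, ry, rz], gripper], ...]. A call has 1 to 20 rows; each row is the pose to reach, as a shift and turn from the pose commanded when the call began, along the tool's axes at that moment; what a row does not reach only later rows make up. A row lasts 1/12 s, in which the tool goes at most 41.7 mm and 7.16 degrees, less where a joint would pass 70% of its speed; a pose out of reach is approached as far as the arm can. A call with a number of a shift or a turn outside -1 to 1 is refused whole. A call with a gripper value outside its range is refused whole. The fingers move at their own pace and stop on an object; the grip force is fixed at half the most. Time passes only in rows, so rows that repeat a pose let the fingers close. It gives the time, the measured TCP pose, the force, the opening and the grip force at its end, in the units of the state.
- get_obs(): the state, without advancing time (a new reading comes with each control period).
- get_image(name): name is "scene" or "side" or "wrist"; returns a dict with "pixels" (480x640x3 uint8, red, green, blue), "fx", "fy", "cx", "cy" (pixels), "T" (4x4, takes a point from camera to world coordinates). Camera axes: x right, y down, z forward; pixel columns grow to the right and rows downward; lengths in mm; the calibration is good to about 2 mm. A picture is of the moment at which its call begins. There is no depth.
- close_job(): hands the job in; it is judged then, once.
The state is a dict: "t": time; "qpos": joint angles; "qvel": joint speeds; "joint_torque": joint torques, N m; "ee_pos": TCP position; "orientation": TCP orientation; "ft_force": force on the tool from outside, world axes, zero at the start; "moment": the same for the moment, N m; "width": finger opening in mm; "grasp_force": force on a finger pad.
Only numpy, scipy, OpenCV 4.12 (cv2) and the standard library are available. Lean on these libraries where they do the work, as an engineer would, in place of code of your own. Each camera call takes 0.05 s, during which the arm holds its last target. There are 200 camera calls.

## Working session

There is one attempt and no reset: what is moved stays moved. The work goes in short steps, Python scripts to look and compute and a tool call to move; the robot and the scene stay as the last step left them, time stands still between calls to the robot, and variables do not carry over. Pictures are saved under pics/ and viewed, at most 10 in all, crops included, and the job is handed in when it is done.

Besides the shell and the picture viewer there is one more tool, called after "Call:" by a JSON object that holds its "api" and its "payload". step_arm: Moves the arm, as the interface text tells. Its arguments: {"type":"object","properties":{"deltas":{"type":"array","items":{"type":"array"}}},"required":["deltas"]}

```bash
mkdir -p pics
python3 - <<'E'
from workcell import *
import cv2,pickle
o=get_obs();print(o['t'],o['ee_pos'],o['orientation'],o['width'])
for n in("scene","side"):
    d=get_image(n);pickle.dump(d,open(n+".pkl","wb"));cv2.imwrite(f"pics/{n}0.png",d["pixels"][...,::-1]);print(n,d["T"].round(2).tolist(),d["fx"])
E
```

```text
0.0 [209.263424   588.3425306  221.90352603] [-5.34174189e-01 -3.09556490e+00  2.34098005e-03] 87.73279203737131
scene [[-0.99, -0.04, 0.14, 402.24], [-0.14, 0.47, -0.87, 571.75], [-0.03, -0.88, -0.47, 496.74], [0.0, 0.0, 0.0, 1.0]] 512.8032670138979
side [[-0.96, -0.14, 0.23, 355.98], [-0.27, 0.44, -0.86, 535.52], [0.02, -0.89, -0.46, 491.11], [0.0, 0.0, 0.0, 1.0]] 438.4992950088258
```

View pics/scene0.png

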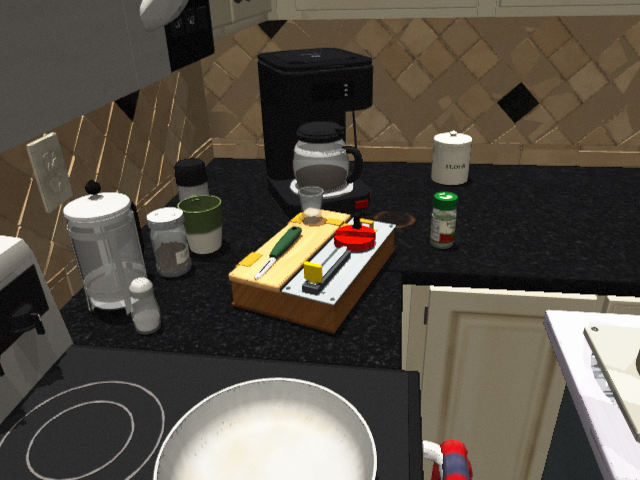

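View pics/side0.png

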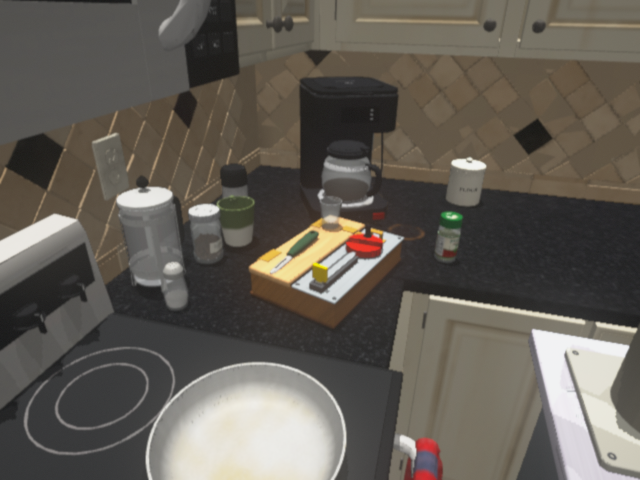

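The scene view shows the box at about (315,268), the red disc at about (355,237) with its black peg behind it at about (357,215), and the yellow tab at (314,271). The side view shows the same layout. I'll enlarge a crop and cast rays from it.

```bash
cat > h.py <<'E'
import numpy as np,cv2,pickle
def ray(d,p):
    v=d["T"][:3,:3]@np.array([(p[0]-d["cx"])/d["fx"],(p[1]-d["cy"])/d["fy"],1.]);return d["T"][:3,3],v/np.linalg.norm(v)
def onz(d,p,z):
    o,v=ray(d,p);return o+v*(z-o[2])/v[2]
def tri(d1,p1,d2,p2):
    A=0;b=0
    for d,p in((d1,p1),(d2,p2)):
        o,v=ray(d,p);M=np.eye(3)-np.outer(v,v);A=A+M;b=b+M@o
    return np.linalg.solve(A,b)
def proj(d,X):
    c=np.linalg.inv(d["T"])@np.append(X,1);return np.array([d["cx"]+d["fx"]*c[0]/c[2],d["cy"]+d["fy"]*c[1]/c[2]])
def mask(d,lo,hi):
    return cv2.inRange(cv2.cvtColor(d["pixels"],cv2.COLOR_RGB2HSV),lo,hi)
def blob(m):
    c=max(cv2.findContours(m,cv2.RETR_EXTERNAL,cv2.CHAIN_APPROX_NONE)[0],key=cv2.contourArea);return c[:,0]
E
python3 - <<'E'
from h import *
S,D=[pickle.load(open(n+".pkl","rb")) for n in("scene","side")]
for n,d in(("scene",S),("side",D)):
    r=mask(d,(0,180,100),(6,255,255))
    cs=[c for c in cv2.findContours(r,0,1)[0] if cv2.contourArea(c)>30]
    for c in cs: print(n,"red",cv2.boundingRect(c),cv2.contourArea(c))
    y=mask(d,(24,200,120),(34,255,255))
    for c in cv2.findContours(y,0,1)[0]:
        if cv2.contourArea(c)>30: print(n,"yel",cv2.boundingRect(c),c.reshape(-1,2).mean(0))
cv2.imwrite("pics/crop.png",cv2.resize(S["pixels"][190:335,225:415,::-1],None,fx=4,fy=4,interpolation=cv2.INTER_CUBIC))
E
```

```text
scene red (440, 440, 31, 30) 154.0
scene red (334, 225, 41, 26) 696.5
scene yel (304, 261, 18, 22) [312.5   271.375]
side red (415, 473, 10, 7) 36.5
side red (417, 442, 19, 10) 42.0
side red (347, 234, 35, 18) 324.5
side yel (313, 263, 14, 8) [319.13333333 266.6       ]
```

View pics/crop.png

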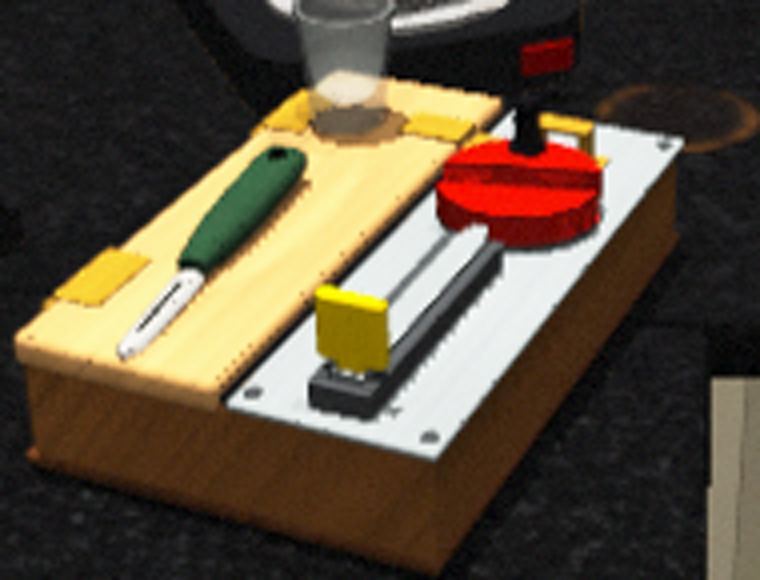

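The crop shows the slot running roughly across the bolt line, with the peg on the far (-y, staple) side at crop (527,130). It also shows the tab's top edge at (316,288)–(387,303) and the ledge corners at (435,459) and (685,140).

Run:
```python
from h import *
S,D=[pickle.load(open(n+".pkl","rb")) for n in("scene","side")]
f=lambda u,v:(225+(u+.5)/4-.5,190+(v+.5)/4-.5)
P={}
for n,u,v,z in(("cF",435,459,60),("cB",685,140,60),("cM",225,405,60),("lidFL",17,337,66),("tabL",316,288,106),("tabR",387,303,106),("discL",437,172,78.5),("discR",602,180,78.5),("pegfoot",528,152,78.5),("pegtop",528,104,104.5)):
    P[n]=onz(S,f(u,v),z);print(n,P[n].round(1))
e=P["cF"]-P["cB"];print("long",np.linalg.norm(e))
e2=P["cM"]-P["cF"];print("short",np.linalg.norm(e2))
yb=e/np.linalg.norm(e);xb=np.array([yb[1],-yb[0],0]);print("yaw",np.degrees(np.arctan2(xb[1],xb[0])),"short dir",np.degrees(np.arctan2(e2[1],e2[0])))
c0=(P["cF"]+P["cB"])/2+95*xb;c0[2]=0;print("origin",c0)
dy=[(P[k]-c0)@yb for k in P];dx=[(P[k]-c0)@xb for k in P]
for k,a,b in zip(P,dx,dy):print(k,round(a,1),round(b,1))
# disc outline left/right extremes in frame
print("tri disc", tri(S,(354.5-.5,0),D,(0,0))[0] if 0 else "")
for n,d in(("s",S),("d",D)):
    b=blob(mask(d,(0,150,60),(8,255,255))[150:300]);b=b+[0,150];print(n,b[:,0].min(),b[:,0].max(),b[:,1].min(),b[:,1].max())
```

```text
cF [485.2 -50.1  60. ]
cB [ 397.7 -327.9   60. ]
cM [570.5 -77.8  60. ]
lidFL [ 663.1 -109.4   66. ]
tabL [535.2 -92.2 106. ]
tabR [506.7 -83.7 106. ]
discL [ 508.1 -247.1   78.5]
discR [ 433.9 -245.8   78.5]
pegfoot [ 468.9 -270.9   78.5]
pegtop [ 468.8 -267.2  104.5]
long 291.2164207945062
short 89.66775168303714
yaw -17.492030528760083 short dir -17.965410072118736
origin [ 532.05876254 -217.56637685    0.        ]
cF -95.0 145.6
cB -95.0 -145.6
cM -5.3 144.9
lidFL 92.5 142.6
tabL -34.7 120.6
tabR -64.4 120.1
discL -14.0 -35.3
discR -85.1 -56.5
pegfoot -44.2 -69.9
pegtop -45.4 -66.4
tri disc 
s 334 374 225 251
d 346 382 234 256
```

```bash
cat >> h.py <<'E'
from scipy.spatial.transform import Rotation as R
Y=np.radians(-17.5); C0=np.array([532.,-217.6,0]); xb=np.array([np.cos(Y),np.sin(Y),0]);yb=np.array([-np.sin(Y),np.cos(Y),0])
def box(x,y,z):return C0+x*xb+y*yb+[0,0,z]
def inbox(p):d=np.asarray(p)-C0;return np.array([d@xb,d@yb,d[2]])
def goal(h):  # tool down, tool x at world heading h rad
    return R.from_matrix(np.array([[np.cos(h),np.sin(h),0],[np.sin(h),-np.cos(h),0],[0,0,-1]]).T.T)
def row(p0,r0,p,h):
    r0=R.from_rotvec(r0);return (r0.inv().apply(np.asarray(p)-p0)/300).round(3).tolist(),((r0.inv()*goal(h)).as_rotvec()/1.5).round(3).tolist()
E
python3 - <<'E'
from h import *
from workcell import *
S=pickle.load(open("scene.pkl","rb"))
for n,p,z in(("coffee base L",(272,190),0),("coffee base R",(368,212),0),("carafe bot",(325,195),30),("glass bot",(311,224),66),("jar bot",(442,246),0),("pan",(265,440),50),("panrim",(265,380),50),("shaker",(147,330),0)):print(n,onz(S,p,z).round(),inbox(onz(S,p,z)).round())
o=get_obs();p,r=o['ee_pos'],o['orientation']
h=np.radians(173.3);print(goal(h).apply(np.eye(3)).round(2).tolist())
print(row(p,r,[430,330,260],np.radians(165)));p=np.array([430,330,260.]);r=goal(np.radians(165)).as_rotvec()
print(row(p,r,[500,60,260],h))
print("pre",box(-50,-46,0))
E
```

```text
coffee base L [ 716. -628.    0.] [ 299. -336.    0.]
coffee base R [ 462. -513.    0.] [  22. -303.    0.]
carafe bot [ 565. -535.   30.] [ 127. -292.   30.]
glass bot [ 560. -304.   66.] [ 52. -74.  66.]
jar bot [ 304. -361.    0.] [-175. -205.    0.]
pan [530. 196.  50.] [-127.  394.   50.]
panrim [552. 106.  50.] [-79. 315.  50.]
shaker [782. -35.   0.] [184. 249.   0.]
[[-0.99, 0.12, 0.0], [0.12, 0.99, 0.0], [0.0, 0.0, -1.0]]
([-0.982, -0.565, -0.126], [-0.001, -0.0, -0.053])
([-0.458, -0.809, 0.0], [0.0, 0.0, -0.097])
pre [ 470.48168569 -246.43568976    0.        ]
```

Call:
{"api": "step_arm", "payload": {"deltas": [[[-0.3,-0.19,-0.12],[0,0,-0.02],-1],[[-0.6,-0.4,-0.12],[0,0,-0.05],-1],[[-0.98,-0.565,-0.126],[0,0,-0.053],-1],[[-0.98,-0.565,-0.126],[0,0,-0.053],-1],[[-0.98,-0.565,-0.126],[0,0,-0.053],-1],[[-0.98,-0.565,-0.126],[0,0,-0.053],-1],[[-0.98,-0.565,-0.126],[0,0,-0.053],-1],[[-0.98,-0.565,-0.126],[0,0,-0.053],-1],[[-0.98,-0.565,-0.126],[0,0,-0.053],-1],[[-0.98,-0.565,-0.126],[0,0,-0.053],-1],[[-0.98,-0.565,-0.126],[0,0,-0.053],-1],[[-0.98,-0.565,-0.126],[0,0,-0.053],-1],[[-0.98,-0.565,-0.126],[0,0,-0.053],-1]]}}

```text
t: 1.18
ee_pos: [428.4, 331.8, 260.1]
orientation: [-0.408, -3.114, 0.0]
ft_force: [0.1, -0.1, 0.9]
width: 4.5
grasp_force: 0.0
```

Call:
{"api": "step_arm", "payload": {"deltas": [[[-0.458,-0.809,0],[0,0,-0.1],-1],[[-0.458,-0.809,0],[0,0,-0.1],-1],[[-0.458,-0.809,0],[0,0,-0.1],-1],[[-0.458,-0.809,0],[0,0,-0.1],-1],[[-0.458,-0.809,0],[0,0,-0.1],-1],[[-0.458,-0.809,0],[0,0,-0.1],-1],[[-0.458,-0.809,0],[0,0,-0.1],-1],[[-0.458,-0.809,0],[0,0,-0.1],-1],[[-0.458,-0.809,0],[0,0,-0.1],-1],[[-0.458,-0.809,0],[0,0,-0.1],-1],[[-0.458,-0.809,0],[0,0,-0.1],-1]]}}

```text
t: 2.1
ee_pos: [499.0, 62.2, 260.3]
orientation: [-0.173, -3.136, -0.0]
ft_force: [0.4, -0.4, 0.6]
width: -0.1
grasp_force: 0.0
```

Run:
```python
from h import *
from workcell import *
o=get_obs();p,r=o['ee_pos'],o['orientation'];print(o['qpos'].round(2) if hasattr(o['qpos'],'round') else o['qpos'])
d=get_image("wrist");print(d["T"].round(2).tolist(),d["fx"], p)
print(row(p,r,box(-50,0,230),np.radians(173.3)))
```

```text
[ 0.1   0.2   1.86  0.    1.09 -1.36]
[[0.11, 0.95, 0.29, 419.37], [0.99, -0.11, -0.03, 71.29], [0.0, 0.29, -0.96, 422.74], [0.0, 0.0, 0.0, 1.0]] 369.18635339662575 [499.00528551  62.19279421 260.33382801]
([-0.048, -0.883, 0.101], [0.0, -0.0, 0.005])
```

Call:
{"api": "step_arm", "payload": {"deltas": [[[-0.048,-0.883,0.1],[0,0,0],-1],[[-0.048,-0.883,0.1],[0,0,0],-1],[[-0.048,-0.883,0.1],[0,0,0],-1],[[-0.048,-0.883,0.1],[0,0,0],-1],[[-0.048,-0.883,0.1],[0,0,0],-1],[[-0.048,-0.883,0.1],[0,0,0],-1],[[-0.048,-0.883,0.1],[0,0,0],-1],[[-0.048,-0.883,0.1],[0,0,0],-1],[[-0.048,-0.883,0.1],[0,0,0],-1],[[-0.048,-0.883,0.1],[0,0,0],-1]]}}

```text
t: 2.98
ee_pos: [484.2, -202.7, 230.4]
orientation: [-0.174, -3.136, -0.001]
ft_force: [-0.5, -0.0, 0.0]
width: 0.3
grasp_force: 0.0
```

Run:
```python
from h import *
from workcell import *
d=get_image("wrist");pickle.dump(d,open("w1.pkl","wb"));cv2.imwrite("pics/w1.png",d["pixels"][...,::-1])
for n,m in(("red",mask(d,(0,150,60),(8,255,255))),("yel",mask(d,(24,200,100),(34,255,255)))):
    b=blob(m);print(n,cv2.boundingRect(b),cv2.minEnclosingCircle(b))
```

```text
red (278, 174, 34, 80) ((282.0, 213.5), 39.70211410522461)
yel (443, 238, 30, 41) ((458.0, 258.0), 20.396177291870117)
```

View pics/w1.png

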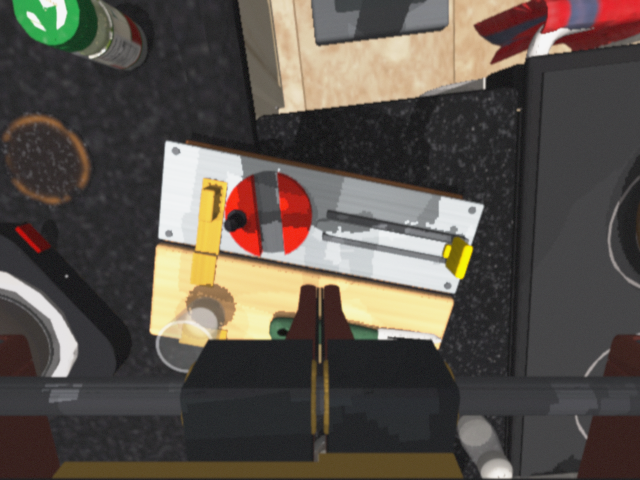

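The wrist view shows the disc at about (268,214), the peg top at (234,220) with its collar at about (238,221), the tab at about (458,258), and the slot roughly square to the bolt.

Run:
```python
from h import *
d=pickle.load(open("w1.pkl","rb"))
m=mask(d,(0,150,60),(8,255,255))
cs=[c[:,0] for c in cv2.findContours(m[150:280,200:330],0,1)[0] if cv2.contourArea(c)>100]
pts=np.vstack(cs)+[200,150];h=cv2.convexHull(pts)[:,0]
W=np.array([inbox(onz(d,q,78.5))[:2] for q in h]);(c,rad)=cv2.minEnclosingCircle(W.astype(np.float32));print("disc",c,rad,inbox(onz(d,(268.5,214),78.5)))
for cc in cs:  # slot edges: inner
    print(cv2.boundingRect(cc+[200,150]))
k=d["pixels"].max(2)[195:250,215:260]<50
ys,xs=np.nonzero(k);print("peg dark",xs.min()+215,xs.max()+215,ys.min()+195,ys.max()+195)
for n,p,z in(("pegtop",(233,220),104.5),("pegfoot",(240,221),81.5),("slotA",(257,174),78.5),("slotB",(262,255),78.5),("slotC",(280,173),78.5),("slotD",(285,255),78.5),("tab1",(459,237),106),("tab2",(455,277),106),("cornerNear",(484,205),60),("cornerFar",(167,141),60),("glass",(184,345),127)):print(n,inbox(onz(d,p,z)).round(1))
cv2.imwrite("pics/w1c.png",cv2.resize(d["pixels"][130:300,150:350,::-1],None,fx=4,fy=4,interpolation=cv2.INTER_CUBIC)[:600])
```

```text
disc (-53.73041534423828, -45.55642318725586) 37.95392608642578 [-55.07032253 -45.76851096  78.5       ]
(225, 176, 37, 80)
(278, 174, 34, 80)
peg dark 228 245 211 230
pegtop [-50.9 -70.3 104.5]
pegfoot [-44.9 -68.7  81.5]
slotA [-87.1 -60.5  78.5]
slotB [-16.9 -45.7  78.5]
slotC [-91.6 -41.7  78.5]
slotD [-20.9 -25.5  78.5]
tab1 [-72.5 110.5 106. ]
tab2 [-38.7 117.6 106. ]
cornerNear [-96.9 144.   60. ]
cornerFar [ -97.5 -143.9   60. ]
glass [ 54.9 -92.1 127. ]
```

View pics/w1c.png

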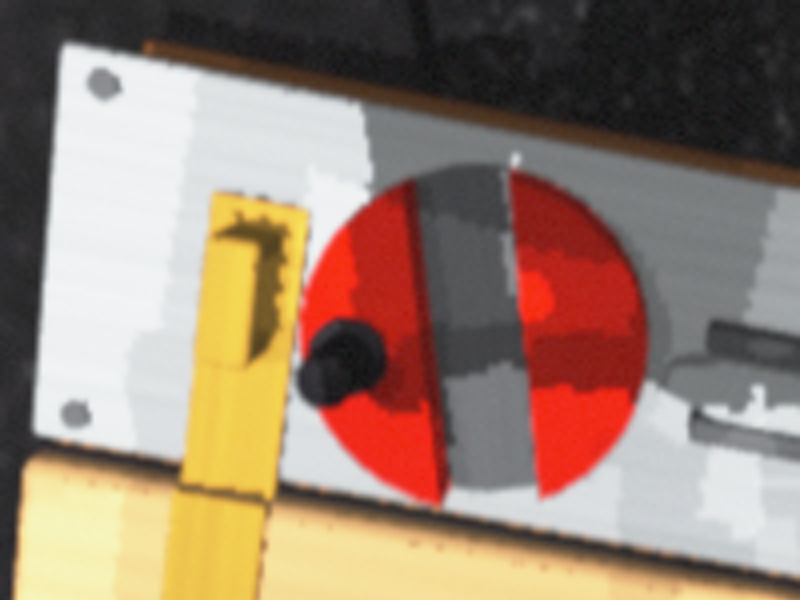

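```bash
cat >> h.py <<'E'
DC=(-51.,-45.7)
def arc(th,off=16,z=90):
    u=np.array([-np.cos(th),-np.sin(th)]);t=np.array([-np.sin(th),np.cos(th)])
    q=np.array(DC)+27*u-off*t;return box(q[0],q[1],z),np.pi/2+th+Y
E
python3 - <<'E'
from h import *
from workcell import *
o=get_obs();p,r=o['ee_pos'],o['orientation']
for z in(140,90):print(row(p,r,*arc(1.78,25,z)))
a,h=arc(1.78,25,90);r=goal(h).as_rotvec()
for th in np.r_[1.78,np.arange(1.7,.85,-.1)]:print(row(a,r,*arc(th)))
E
```

```text
([-0.052, -0.238, 0.302], [0.0, -0.0, -0.009])
([-0.052, -0.238, 0.468], [0.0, -0.0, -0.009])
([0.03, 0.0, 0.0], [-0.0, -0.0, 0.0])
([0.037, -0.004, 0.0], [-0.0, -0.0, 0.053])
([0.047, -0.008, 0.0], [-0.0, -0.0, 0.12])
([0.057, -0.011, 0.0], [-0.0, -0.0, 0.187])
([0.067, -0.013, 0.0], [-0.0, -0.0, 0.253])
([0.078, -0.014, 0.0], [-0.0, -0.0, 0.32])
([0.088, -0.015, 0.0], [-0.0, -0.0, 0.387])
([0.098, -0.014, 0.0], [-0.0, -0.0, 0.453])
([0.109, -0.011, 0.0], [-0.0, -0.0, 0.52])
([0.119, -0.008, 0.0], [-0.0, -0.0, 0.587])
```

Call:
{"api": "step_arm", "payload": {"deltas": [[[-0.052,-0.12,0.0],[0,0,-0.009],-1],[[-0.052,-0.238,0.1],[0,0,-0.009],-1],[[-0.052,-0.238,0.2],[0,0,-0.009],-1],[[-0.052,-0.238,0.302],[0,0,-0.009],-1],[[-0.052,-0.238,0.36],[0,0,-0.009],-1],[[-0.052,-0.238,0.42],[0,0,-0.009],-1],[[-0.052,-0.238,0.468],[0,0,-0.009],-1],[[-0.052,-0.238,0.468],[0,0,-0.009],-1],[[-0.052,-0.238,0.468],[0,0,-0.009],-1]]}}

```text
t: 3.78
ee_pos: [491.7, -275.4, 89.9]
orientation: [-0.152, -3.137, -0.001]
ft_force: [-0.0, -0.0, -0.6]
width: 0.7
grasp_force: 0.0
```

Call:
{"api": "step_arm", "payload": {"deltas": [[[0.01,0,0],[0,0,0],-1],[[0.02,0,0],[0,0,0],-1],[[0.03,0,0],[0,0,0],-1],[[0.037,-0.004,0],[0,0,0.053],-1],[[0.047,-0.008,0],[0,0,0.12],-1],[[0.057,-0.011,0],[0,0,0.187],-1],[[0.067,-0.013,0],[0,0,0.253],-1],[[0.078,-0.014,0],[0,0,0.32],-1],[[0.088,-0.015,0],[0,0,0.387],-1],[[0.098,-0.014,0],[0,0,0.453],-1],[[0.109,-0.011,0],[0,0,0.52],-1],[[0.119,-0.008,0],[0,0,0.587],-1],[[0.119,-0.008,0],[0,0,0.587],-1],[[0.119,-0.008,0],[0,0,0.587],-1]]}}

```text
t: 4.95
ee_pos: [456.1, -276.3, 90.9]
orientation: [1.473, 2.773, -0.0]
ft_force: [0.4, -1.9, 0.3]
width: 0.7
grasp_force: 0.5
```

Run:
```python
from h import *
from workcell import *
o=get_obs();p,r=o['ee_pos'],o['orientation'];print(p,r,o['ft_force'],arc(.9),inbox(p))
d=get_image("wrist");pickle.dump(d,open("w2.pkl","wb"));cv2.imwrite("pics/w2.png",d["pixels"][...,::-1])
a,h=arc(.9)
for th in np.arange(.8,0.05,-.1):print(row(a,goal(h).as_rotvec(),*arc(th)))
```

```text
[ 456.08619586 -276.26708672   90.937578  ] [ 1.47313023e+00  2.77286678e+00 -2.25384661e-04] [ 0.43958835 -1.93117792  0.31526838] (array([ 456.21403282, -274.22718499,   90.        ]), np.float64(2.1653637076958887)) [-54.75874859 -78.77951622  90.937578  ]
([0.009, -0.005, -0.0], [0.0, 0.0, 0.067])
([0.019, -0.009, -0.0], [0.0, 0.0, 0.133])
([0.029, -0.012, -0.0], [0.0, 0.0, 0.2])
([0.039, -0.014, -0.0], [0.0, 0.0, 0.267])
([0.05, -0.015, -0.0], [0.0, 0.0, 0.333])
([0.06, -0.014, -0.0], [0.0, 0.0, 0.4])
([0.071, -0.013, -0.0], [0.0, 0.0, 0.467])
([0.081, -0.011, -0.0], [0.0, 0.0, 0.533])
```

View pics/w2.png

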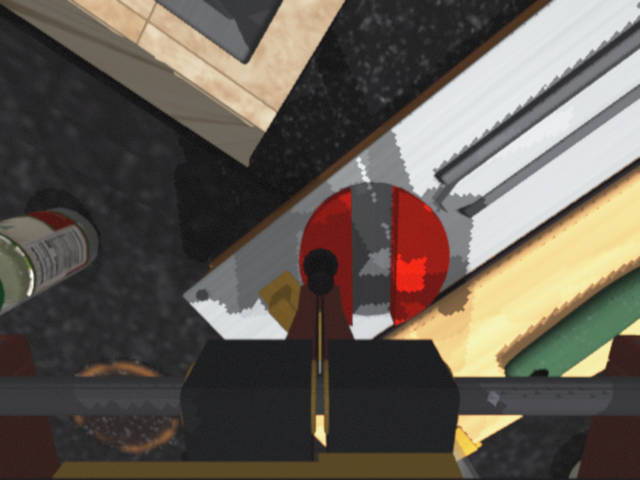

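The peg sits centred against the fingertips at (320,265), and the disc is following the push (disc at about (375,250), with the slot along the tool's x). I'll continue round the arc.

Call:
{"api": "step_arm", "payload": {"deltas": [[[0.009,-0.005,0],[0,0,0.067],-1],[[0.019,-0.009,0],[0,0,0.133],-1],[[0.029,-0.012,0],[0,0,0.2],-1],[[0.039,-0.014,0],[0,0,0.267],-1],[[0.05,-0.015,0],[0,0,0.333],-1],[[0.06,-0.014,0],[0,0,0.4],-1],[[0.071,-0.013,0],[0,0,0.467],-1],[[0.081,-0.011,0],[0,0,0.533],-1],[[0.081,-0.011,0],[0,0,0.533],-1],[[0.081,-0.011,0],[0,0,0.533],-1]]}}

```text
t: 5.83
ee_pos: [439.3, -257.3, 90.1]
orientation: [-2.435, -1.984, 0.0]
ft_force: [-0.6, 0.1, 0.7]
width: 0.4
grasp_force: 0.3
```

Run:
```python
from h import *
from workcell import *
o=get_obs();p,r=o['ee_pos'],o['orientation'];print(p,r,o['ft_force'],arc(.1),inbox(p),o['qpos'])
d=get_image("wrist");pickle.dump(d,open("w3.pkl","wb"));cv2.imwrite("pics/w3.png",d["pixels"][...,::-1])
```

```text
[ 439.30944749 -257.31766055   90.10996503] [-2.43506183e+00 -1.98420312e+00  1.16175325e-04] [-0.55354623  0.11202536  0.67247692] (array([ 439.92206296, -256.00468515,   90.        ]), np.float64(1.3653637076958889)) [-76.45722024 -65.75199281  90.10996503] [-5.53291230e-01  4.60186613e-01  1.96722199e+00  1.33354636e-04
  7.14661880e-01 -3.50053101e-01]
```

View pics/w3.png

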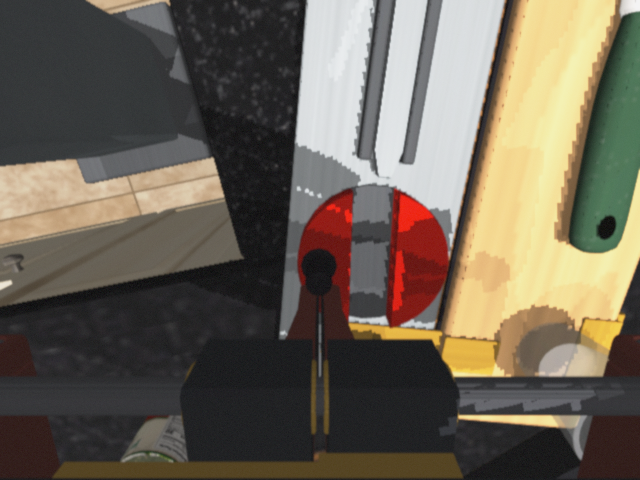

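The slot at about (370,250) is now nearly in line with the bolt nose at (380,170). Next I'll measure the angle that remains.

```bash
cat >> h.py <<'E'
def slot(d,x0,x1,rows,dz=78.5,show=1):
    m=mask(d,(0,150,60),(8,255,255));L=[];
    for y in rows:
        xs=np.nonzero(m[y,x0:x1])[0]
        if len(xs):L.append((x0+xs.max()+.5,y))
    W=np.array([inbox(onz(d,q,dz))[:2] for q in L]);f=cv2.fitLine(W.astype(np.float32),cv2.DIST_HUBER,0,.01,.01).ravel()
    f=f if f[1]>0 else np.r_[-f[:2],f[2:]];return np.arctan2(-f[0],f[1]),L[0],L[-1],W[len(W)//2]
E
python3 - <<'E'
from h import *
d=pickle.load(open("w3.pkl","rb"))
print(slot(d,300,375,range(195,245)))
for n,a,b,z in(("ledge/lid",(508,10),(447,320),66),("box left",(303,20),(284,320),60),("channel L",(383,10),(366,120),73)):
    A,B=inbox(onz(d,a,z)),inbox(onz(d,b,z));e=A-B;print(n,A.round(1),B.round(1),np.arctan2(-e[0],e[1]))
for w,r,x in(("w1",0,0),):pass
m=mask(d,(0,150,60),(8,255,255));
for y in (200,225,250,280,300):print(y,[(s) for s in np.nonzero(np.diff((m[y,290:460]>0).astype(int)))[0]+290])
cv2.imwrite("pics/w3c.png",cv2.resize(d["pixels"][120:340,270:470,::-1],None,fx=2.7,fy=2.7,interpolation=cv2.INTER_CUBIC))
E
```

```text
(np.float32(0.12705512), (np.float64(352.5), 195), (np.float64(350.5), 244), array([-66.06115061, -24.61772268]))
ledge/lid [-7.8 74.1 66. ] [ -4.  -78.9  66. ] 0.024837784039681194
box left [-98.1  62.5  60. ] [-95.4 -91.5  60. ] 0.017631507016725924
channel L [-63.7  66.4  73. ] [-64.8  21.6  73. ] -0.02402485565454537
200 [np.int64(327), np.int64(352), np.int64(392), np.int64(414)]
225 [np.int64(306), np.int64(351), np.int64(391), np.int64(439)]
250 [np.int64(298), np.int64(310), np.int64(325), np.int64(326), np.int64(327), np.int64(349), np.int64(389), np.int64(446)]
280 [np.int64(300), np.int64(304), np.int64(332), np.int64(348), np.int64(387), np.int64(421), np.int64(422), np.int64(445)]
300 [np.int64(340), np.int64(348), np.int64(386), np.int64(387), np.int64(388), np.int64(432)]
```

View pics/w3c.png

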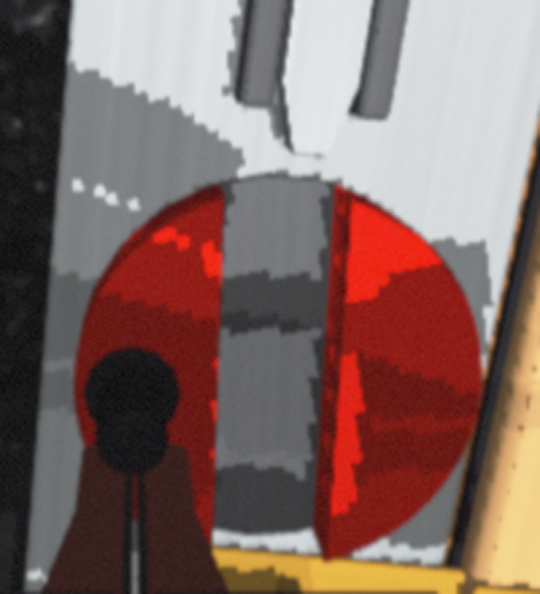

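Call:
{"api": "step_arm", "payload": {"deltas": [[[0.005,0.001,0],[0,0,0.033],-1],[[0.01,0.002,0],[0,0,0.067],-1],[[0.01,0.002,0],[0,0,0.067],-1],[[0.01,0.002,0],[0,0,0.067],-1]]}}

```text
t: 6.22
ee_pos: [440.8, -254.6, 90.0]
orientation: [-2.533, -1.858, -0.0]
ft_force: [-0.5, 0.2, 0.2]
width: 0.3
grasp_force: 0.2
```

Run:
```python
from h import *
from workcell import *
o=get_obs();p,r=o['ee_pos'],o['orientation'];print(p,o['ft_force'],arc(0.)[0],inbox(p))
def meas(d):
    # both top slot edges on 78.5 plane and box-edge reference
    m=mask(d,(0,150,60),(8,255,255))
    print(slot(d,300,375,list(range(195,240))+list(range(285,310))))
    g=cv2.cvtColor(d["pixels"],cv2.COLOR_RGB2HSV)
    P=[]
    for y in range(10,300,10):   # lid edge: leftmost wood pixel
        w=mask(d,(8,60,120),(24,255,255))[y,440:]
        xs=np.nonzero(w)[0]
        if len(xs):P.append(inbox(onz(d,(440+xs.min(),y),66))[:2])
    f=cv2.fitLine(np.float32(P),cv2.DIST_HUBER,0,.01,.01).ravel();f=f*np.sign(f[1]);print("lid",np.arctan2(-f[0],f[1]))
meas(pickle.load(open("w3.pkl","rb")))
d=get_image("wrist");pickle.dump(d,open("w4.pkl","wb"));cv2.imwrite("pics/w4.png",d["pixels"][...,::-1]);meas(d)
```

```text
[ 440.76328967 -254.64641356   89.98491761] [-0.4627482   0.1765222   0.18085151] [ 439.05653001 -252.9892835    90.        ] [-75.87392576 -62.7672005   89.98491761]
(np.float32(0.093451805), (np.float64(352.5), 195), (np.float64(348.5), 309), array([-65.43059212, -29.55387786]))
lid 0.046628192
(np.float32(-0.03053613), (np.float64(348.5), 195), (np.float64(342.5), 309), array([-63.21108068, -27.98059751]))
lid 0.048236325
```

Call:
{"api": "step_arm", "payload": {"deltas": [[[-0.03,0,0],[0,0,0],-1],[[-0.04,0,-0.02],[0,0,0],-1],[[-0.04,0,-0.1],[0,0,0],-1],[[-0.04,0,-0.2],[0,0,0],-1],[[-0.04,0,-0.3],[0,0,0],-1],[[-0.04,0,-0.35],[0,0,0],-1],[[-0.04,0,-0.35],[0,0,0],-1],[[-0.04,0,-0.35],[0,0,0],-1]]}}

```text
t: 6.93
ee_pos: [437.4, -266.8, 196.0]
orientation: [2.534, 1.853, 0.001]
ft_force: [-0.4, 0.6, -0.2]
width: 0.6
grasp_force: 0.0
```

Run:
```python
from h import *
from workcell import *
o=get_obs();print(inbox(o['ee_pos']))
d=get_image("wrist");pickle.dump(d,open("w5.pkl","wb"));cv2.imwrite("pics/w5.png",d["pixels"][...,::-1])
m=mask(d,(0,150,60),(8,255,255))
for c in cv2.findContours(m,0,1)[0]:
    if cv2.contourArea(c)>100:print(cv2.boundingRect(c))
```

```text
[-75.4289549  -75.34076725 196.00340155]
(361, 155, 38, 92)
(302, 154, 35, 92)
```

View pics/w5.png

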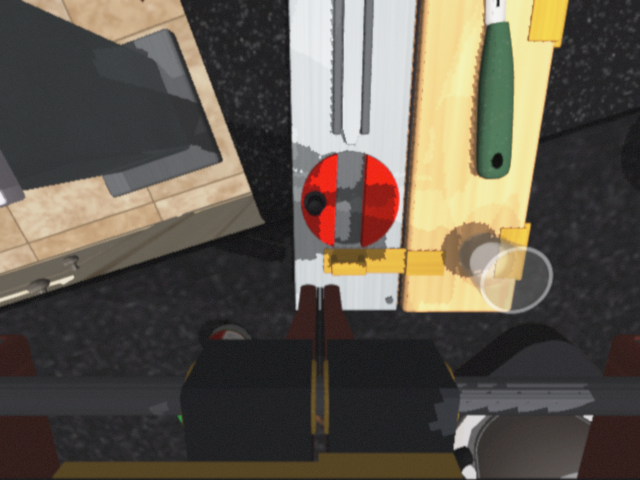

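The picture shows the disc clear of the fingers at (350,200), the slot at columns 337–365, the nose at (351,141) and the rails at columns 336 and 368. I'll measure the angle from both slot edges against the rails and the ledge.

Run:
```python
from h import *
d=pickle.load(open("w5.pkl","rb"));m=mask(d,(0,150,60),(8,255,255))
def ang(L,z):
    W=np.float32([inbox(onz(d,q,z))[:2] for q in L]);f=cv2.fitLine(W,cv2.DIST_HUBER,0,.01,.01).ravel();f=f*np.sign(f[1]);return round(float(np.arctan2(-f[0],f[1])),3),W.mean(0).round(1)
print("L",ang([(325+np.nonzero(m[y,325:352])[0].max()+.5,y) for y in range(160,244) if m[y,325:352].any()],78.5))
e=[(355+np.nonzero(m[y,355:375])[0].min()-.5,y) for y in range(160,244)]
print("R(top or bottom)",ang(e,78.5))
v=d["pixels"].max(2).astype(int)
for a,b,n,z in((325,345,"railL",73),(355,380,"railR",73)):
    L=[]
    for y in range(5,125,3):
        xs=np.nonzero(v[y,a:b]<110)[0]
        if len(xs)>2:L.append((a+xs.mean(),y))
    print(n,ang(L,z),L[0],L[-1])
print("left edge",ang([(270+np.nonzero(v[y,270:310]>130)[0].min(),y) for y in list(range(5,130,5))+list(range(265,300,5))if (v[y,270:310]>130).any()],60))
w=mask(d,(8,60,120),(24,255,255))
print("lid",ang([(400+np.nonzero(w[y,400:440])[0].min(),y) for y in range(5,240,5) if w[y,400:440].any()],66))
print("nose",inbox(onz(d,(351,141),72)),"disc L/R",inbox(onz(d,(302,200),78.5)),inbox(onz(d,(399,200),78.5)))
```

```text
L (-0.026, array([-63.9, -45.8], dtype=float32))
R(top or bottom) (-0.017, array([-43.2, -45.8], dtype=float32))
railL (-0.021, array([-63. ,  50.6], dtype=float32)) (np.float64(339.6666666666667), 5) (np.float64(336.0), 122)
railR (0.033, array([-44.8,  83.8], dtype=float32)) (np.float64(365.0), 8) (np.float64(365.0), 14)
left edge (-0.001, array([-97.1,  15. ], dtype=float32))
lid (0.001, array([-6.6, 11.5], dtype=float32))
nose [-52.3246817   -1.02188175  72.        ] disc L/R [-89.34428976 -44.15640117  78.5       ] [-15.25203229 -44.39698141  78.5       ]
```

The disc is at about -0.02 rad, which is lined up. Now the tab.

Run:
```python
from h import *
from workcell import *
o=get_obs();p,r=o['ee_pos'],o['orientation'];h=np.pi/2+Y
for y,z in((145,196),(145,87)):print(row(p,r,box(-51,y,z),h))
```

```text
([0.734, 0.082, -0.004], [0.0, -0.0, -0.002])
([0.734, 0.082, 0.36], [0.0, -0.0, -0.002])
```

Call:
{"api": "step_arm", "payload": {"deltas": [[[0.12,0.02,0],[0,0,0],-1],[[0.25,0.04,0],[0,0,0],-1],[[0.38,0.06,0],[0,0,0],-1],[[0.5,0.08,0],[0,0,0],-1],[[0.62,0.082,0],[0,0,0],-1],[[0.734,0.082,0],[0,0,0],-1],[[0.734,0.082,0],[0,0,0],-1],[[0.734,0.082,0.1],[0,0,0],-1],[[0.734,0.082,0.2],[0,0,0],-1],[[0.734,0.082,0.28],[0,0,0],-1],[[0.734,0.082,0.36],[0,0,0],-1],[[0.734,0.082,0.36],[0,0,0],-1],[[0.734,0.082,0.36],[0,0,0],-1]]}}

```text
t: 8.07
ee_pos: [525.4, -64.0, 85.2]
orientation: [-2.534, -1.851, 0.006]
ft_force: [0.4, -0.4, -0.7]
width: 0.2
grasp_force: 0.0
```

Call:
{"api": "step_arm", "payload": {"deltas": [[[-0.02,0,0],[0,0,0],-1],[[-0.04,0,0],[0,0,0],-1],[[-0.06,0,0],[0,0,0],-1],[[-0.08,0,0],[0,0,0],-1],[[-0.1,0,0],[0,0,0],-1],[[-0.12,0,0],[0,0,0],-1],[[-0.14,0,0],[0,0,0],-1],[[-0.16,0,0],[0,0,0],-1],[[-0.18,0,0],[0,0,0],-1],[[-0.2,0,0],[0,0,0],-1]]}}

```text
t: 8.9
ee_pos: [509.1, -121.6, 87.1]
orientation: [2.536, 1.854, 0.0]
ft_force: [1.4, 1.2, 1.0]
width: 0.6
grasp_force: 1.1
```

Call:
{"api": "step_arm", "payload": {"deltas": [[[-0.02,0,0],[0,0,0],-1],[[-0.04,0,0],[0,0,0],-1],[[-0.06,0,0],[0,0,0],-1],[[-0.08,0,0],[0,0,0],-1],[[-0.1,0,0],[0,0,0],-1],[[-0.12,0,0],[0,0,0],-1],[[-0.14,0,0],[0,0,0],-1],[[-0.15,0,0],[0,0,0],-1],[[-0.16,0,0],[0,0,0],-1],[[-0.16,0,0],[0,0,0],-1]]}}

```text
t: 9.73
ee_pos: [494.0, -167.2, 86.9]
orientation: [-2.536, -1.853, 0.001]
ft_force: [-0.6, 0.9, -0.4]
width: 0.4
grasp_force: 0.0
```

Run:
```python
from h import *
from workcell import *
o=get_obs();print(inbox(o['ee_pos']),o['ft_force'])
```

```text
[-51.4304207   36.64792694  86.94083668] [-0.61283861  0.92639825 -0.44622696]
```

Call:
{"api": "step_arm", "payload": {"deltas": [[[-0.007,0,0],[0,0,0],-1],[[-0.014,0,0],[0,0,0],-1],[[-0.02,0,0],[0,0,0],-1],[[-0.02,0,0],[0,0,0],-1]]}}

```text
t: 10.07
ee_pos: [493.6, -168.1, 87.0]
orientation: [-2.535, -1.848, -0.007]
ft_force: [9.3, 27.8, 1.5]
width: 0.2
grasp_force: 14.9
```

Call:
{"api": "step_arm", "payload": {"deltas": [[[-0.005,0,0],[0,0,0],-1],[[-0.01,0,0],[0,0,0],-1],[[-0.01,0,0],[0,0,0],-1]]}}

```text
t: 10.32
ee_pos: [493.5, -168.3, 87.0]
orientation: [-2.534, -1.845, -0.012]
ft_force: [16.0, 45.2, 2.6]
width: 0.3
grasp_force: 23.6
```

The bolt has stopped hard: 48 N with no more movement. I'll back off and check where the nose is.

Call:
{"api": "step_arm", "payload": {"deltas": [[[0.05,0,0],[0,0,0],-1],[[0.07,0,-0.1],[0,0,0],-1],[[0,0,-0.22],[0,0,0],-1],[[-0.12,0,-0.36],[0,0,0],-1],[[-0.24,0,-0.36],[0,0,0],-1],[[-0.36,0,-0.36],[0,0,0],-1],[[-0.36,0,-0.36],[0,0,0],-1],[[-0.36,0,-0.36],[0,0,0],-1]]}}

```text
t: 10.98
ee_pos: [458.0, -279.7, 195.2]
orientation: [-2.539, -1.849, 0.0]
ft_force: [0.5, 0.1, -1.5]
width: 0.3
grasp_force: 0.0
```

Run:
```python
from h import *
from workcell import *
o=get_obs();print(inbox(o['ee_pos']))
d=get_image("wrist");pickle.dump(d,open("w6.pkl","wb"));cv2.imwrite("pics/w6.png",cv2.resize(d["pixels"][0:330,200:600,::-1],None,fx=1.8,fy=1.8,interpolation=cv2.INTER_CUBIC))
b=blob(mask(d,(24,200,100),(34,255,255)));print(cv2.boundingRect(b))
x,y,w,h=cv2.boundingRect(b)
print([inbox(onz(d,q,106)).round(1) for q in((x,y),(x+w,y),(x,y+h),(x+w,y+h))])
```

```text
[-51.9350457  -81.52714809 195.20521467]
(297, 90, 45, 22)
[array([-66.4,  24.6, 106. ]), array([-38. ,  24.4, 106. ]), array([-66.7,  11.5, 106. ]), array([-37.8,  11.4, 106. ])]
```

View pics/w6.png

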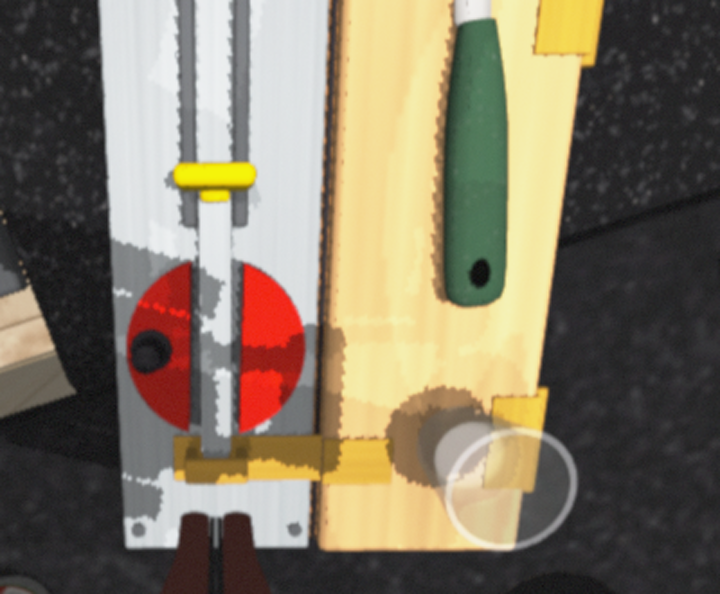

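The bolt runs through the slot and into the staple at crop (215,460). The tab is at (215,175), and nothing else has moved. I'll check that it is fully home by comparing its travel in the same scene camera before and after.

Run:
```python
from h import *
from workcell import *
A=pickle.load(open("scene.pkl","rb"));B=get_image("scene")
A2=pickle.load(open("side.pkl","rb"));B2=get_image("side")
def tab(d,x0,x1,y0,y1,lo):
    m=np.zeros((480,640),np.uint8);m[y0:y1,x0:x1]=mask(d,(22,lo,60),(36,255,255))[y0:y1,x0:x1]
    b=blob(m);x,y,w,h=cv2.boundingRect(b)
    L=b[b[:,0]<=x+1][:,1].min();Rr=b[b[:,0]>=x+w-2][:,1].min();return cv2.contourArea(b),(x-.5,L-.5),(x+w-.5,Rr-.5),(x,y,w,h)
for n,d,w in(("s0",A,(295,335,250,290)),("s1",B,(295,390,205,290)),("d0",A2,(305,340,255,290)),("d1",B2,(305,400,215,285))):
    a,l,r,bb=tab(d,*w,180);P,Q=inbox(onz(d,l,106)),inbox(onz(d,r,106));print(n,a,bb,P.round(1),Q.round(1))
w1=pickle.load(open("w1.pkl","rb"))
b=blob(mask(w1,(24,200,100),(34,255,255)))
W=np.array([inbox(onz(w1,q,106))[:2] for q in b]);print("w1 tab y range on z106",np.percentile(W[:,1],[0,5,95,100]).round(1),W[:,0].min().round(1),W[:,0].max().round(1))
w6=pickle.load(open("w6.pkl","rb"));v=w6["pixels"].max(2)
for u in (315,320,325): print(u,v[205:275:3,u].tolist())
```

```text
s0 290.0 (303, 261, 19, 22) [-32.9 120.9 106. ] [-63.4 117.7 106. ]
s1 241.5 (331, 234, 17, 20) [-32.9  19.1 106. ] [-62.1  14.9 106. ]
d0 163.5 (313, 263, 14, 18) [-38.4 121.5 106. ] [-65.3 119.1 106. ]
d1 156.0 (342, 240, 14, 18) [-36.5  19.1 106. ] [-66.2  18.1 106. ]
w1 tab y range on z106 [101.5 102.  124.4 124.4] -71.7 -38.6
315 [156, 129, 121, 120, 119, 121, 119, 120, 120, 121, 120, 118, 119, 121, 121, 103, 93, 128, 143, 138, 135, 156, 217, 218]
320 [198, 223, 190, 197, 161, 138, 202, 151, 177, 186, 149, 203, 140, 122, 122, 113, 94, 129, 143, 138, 141, 209, 218, 216]
325 [190, 228, 221, 219, 220, 220, 220, 220, 220, 220, 220, 219, 214, 122, 121, 118, 94, 129, 142, 152, 235, 226, 219, 220]
```

The travel measures about 101–102 mm in both fixed cameras, against 100 mm for home, and the bolt ended on a hard stop. The tool is clear of everything, so I'm handing in.

```bash
python3 -c "
from workcell import *
print(close_job())"
```

```text
the job is handed in; nothing more can be done
None
```

I turned the disc into line first (within about 0.02 rad), then pushed the bolt through it into the staple to its hard stop (about 100 mm of travel); the job is handed in at about 11 s, with the arm clear and no sign in the pictures that anything else moved.

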